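# Put the microscope objectives back in their stand by length

### The arm

A 6-joint arm with a two-finger parallel gripper is mounted at the origin on a cart in front of the work surface, level with it; the furniture and walls round the work are solid. World frame = base frame: x ahead of the robot, y to its left, z up, the work surface at z = 0. Lengths are in mm, angles in rad, forces in N, time in s.
With the tool pointing down it reaches from about 325 to 875 mm from the base axis. Payload 4.4 kg.
Tool frame: the origin (TCP) lies midway between the tips of the shut fingers; the grasp point (between the pads) lies 19 mm behind it (env.pinch_z is the distance from the TCP to the grasp point, in mm); z points along the fingers, y is the line along which they close (so a half turn about z gives the same grasp; the last joint's range is limited). The gripper opens to 85 mm and grips with 20 to 120 N. Pads are 22 mm wide; open, the fingers measure 114 mm over their backs; the gripper's body (76 mm by 85 mm) begins 54 mm behind the grasp point. The pads swing forward as they close: fully open they stand 13 mm farther back than shut.
Start: joints at [1.06, 0.207, 1.542, -0, 1.393, -0.15], TCP at [202.46, 538.18, 231.282] pointing down, gripper open.
Joint ranges: [-2.73, 2.73], [-0.86, 2.22], [0.23, 2.46], [-1.11, 4.25], [0.08, 2.63], [-2.82, 2.82]. Speed limits (rad/s): [2.79, 2.79, 3.14, 3.14, 3.14, 3.14].

### API

Orientations are given as a 3x3 rotation matrix whose columns are the frame's x, y, z axes.
In Python, from station import env, optics gives the robot as it stands.
- The arm moves only by the shell command python3 -m jog 'ROWS' [OPENING] [FORCE]. ROWS is JSON, a list of rows, each a list of 2 entries, a list of its own where there are three numbers: the shift along the tool's x, y, z normalised to -1 to 1, where 1 is 100 mm, then the turn about the tool's z normalised to -1 to 1, where 1 is 0.15 rad. In form: [[[tx, ty, tz], spin], ...]. A call has 1 to 5 rows; each row shifts and turns the commanded pose from where the row before left it, along the tool's axes as they then stand; what a row does not reach is not made up. A row lasts 1/10 s, in which the tool goes at most 50 mm and 8.59 degrees, less where a joint would pass 70% of its speed; a pose out of reach is approached as far as the arm can. A call with a number of a shift or a turn outside -1 to 1 is refused whole. A call with a gripper value outside its range is refused whole. OPENING is the gripper command: -1 is shut, 1 is fully open, values between are in proportion, set as the call begins (- or left out, the last holds). The fingers move at their own pace and stop on an object; FORCE is the grip in N (left out, the last holds). Time passes only in rows, so rows that do not move let the fingers close. It gives the time, the measured TCP pose, the force, the opening and the grip force at its end, in the units of the state.
- env.sense(): the state, without advancing time (a new reading comes with each control period).
- optics.grab_frame(name): name is "scene" or "top"; returns the picture (384x512x3 uint8, blue, green, red); there is no depth.
- optics.calibration(name): a dict with "K" (3x3 intrinsics, pixels), "R" (3x3) and "t" (3): a world point X has camera coordinates R X + t. Camera axes: x right, y down, z forward; pixel columns grow to the right and rows downward; lengths in mm; the calibration is good to about 2 mm. A picture is of the moment at which its call begins. calibration takes no time and is no camera call.
- env.sign_off(): hands the job in; it is judged then, once.
The state is a dict: "t": time; "q": joint angles; "dq": joint speeds; "joint_torque": joint torques, N m; "position": TCP position; "eef_rot": TCP orientation; "force": force on the tool from outside, world axes, zero at the start; "moment": the same for the moment, N m; "grip_width": finger opening in mm; "grip_force": force on a finger pad.
Only numpy, scipy, OpenCV 4.12 (cv2) and the standard library are available. Lean on these libraries where they do the work, as an engineer would, in place of code of your own. Each camera call takes 0.05 s, during which the arm holds its last target. There are 200 camera calls.

### The job

The four microscope objectives on the mat have been cleaned: put them back in the cups of the wooden stand in order of length, lens up, the shortest in the cup beside the shortest white bar and so on up to the longest beside the longest bar. Lower each one to the bottom of its cup without dropping it or tipping it over, and leave the petri dish and the timer where they are.

Things in the scene. Friction and masses are not known exactly. Their poses are not given: they have to be found in the camera images.
- objective_red: microscope objective with a red ring, 36 mm long (shortest of the four). It stands upright, lens nose up, thread end down, on a grey mat 2 mm thick. Metal barrel 28 mm in diameter from 5 to 25 mm above its foot (grip it there; the red ring is the top 7 mm of the barrel), thread 23 mm in diameter below, thin nose (17 mm in diameter, tapering) on the top 11 mm. Origin: centre of its foot; z along its axis to the lens. About 80 g.
- objective_yellow: microscope objective with a yellow ring, 45 mm long (second shortest of the four). It stands upright, lens nose up, thread end down, on a grey mat 2 mm thick. Metal barrel 28 mm in diameter from 5 to 34 mm above its foot (grip it there; the yellow ring is the top 7 mm of the barrel), thread 23 mm in diameter below, thin nose (17 mm in diameter, tapering) on the top 11 mm. Origin: centre of its foot; z along its axis to the lens. About 100 g.
- objective_green: microscope objective with a green ring, 54 mm long (second longest of the four). It stands upright, lens nose up, thread end down, on a grey mat 2 mm thick. Metal barrel 28 mm in diameter from 5 to 43 mm above its foot (grip it there; the green ring is the top 7 mm of the barrel), thread 23 mm in diameter below, thin nose (17 mm in diameter, tapering) on the top 11 mm. Origin: centre of its foot; z along its axis to the lens. About 120 g.
- objective_blue: microscope objective with a blue ring, 63 mm long (longest of the four). It stands upright, lens nose up, thread end down, on a grey mat 2 mm thick. Metal barrel 28 mm in diameter from 5 to 52 mm above its foot (grip it there; the blue ring is the top 7 mm of the barrel), thread 23 mm in diameter below, thin nose (17 mm in diameter, tapering) on the top 11 mm. Origin: centre of its foot; z along its axis to the lens. About 140 g.
- seat_1: round black cup fixed on the wooden stand, beside the shortest (8 mm) of its four white bars. The cups stand 54 mm apart in a row, seat_1 to seat_4, bars along one side, pointing away from the cups. Cup 13 mm high, 51 mm wide; bore 37 mm, flaring to 43 at the rim, 10 mm deep (floor 3 mm above its origin). Origin: centre of its underside, 10 mm above the table; z up, y along the row towards seat_1, -x to the bars.
- seat_2: round black cup fixed on the wooden stand, beside the second shortest (14 mm) of its four white bars. The cups stand 54 mm apart in a row, seat_1 to seat_4, bars along one side, pointing away from the cups. Cup 13 mm high, 51 mm wide; bore 37 mm, flaring to 43 at the rim, 10 mm deep (floor 3 mm above its origin). Origin: centre of its underside, 10 mm above the table; z up, y along the row towards seat_1, -x to the bars.
- seat_3: round black cup fixed on the wooden stand, beside the second longest (20 mm) of its four white bars. The cups stand 54 mm apart in a row, seat_1 to seat_4, bars along one side, pointing away from the cups. Cup 13 mm high, 51 mm wide; bore 37 mm, flaring to 43 at the rim, 10 mm deep (floor 3 mm above its origin). Origin: centre of its underside, 10 mm above the table; z up, y along the row towards seat_1, -x to the bars.
- seat_4: round black cup fixed on the wooden stand, beside the longest (26 mm) of its four white bars. The cups stand 54 mm apart in a row, seat_1 to seat_4, bars along one side, pointing away from the cups. Cup 13 mm high, 51 mm wide; bore 37 mm, flaring to 43 at the rim, 10 mm deep (floor 3 mm above its origin). Origin: centre of its underside, 10 mm above the table; z up, y along the row towards seat_1, -x to the bars.
- petri_dish: covered clear petri dish with a sample, 59 mm across, 15 mm high, loose on the table; bystander. Origin: centre of its underside.
- timer: white bench timer with three coloured keys, 64x64x21 mm, loose beside the mat (a like one stands far off on another table); bystander. Origin: centre of its underside.
Not all that is in view belongs to the job. What is shaped like the objective_red but orange or purple is not meant.

How it is judged:
By the outcome, as a careful person would: the job done as asked, in the order asked, and still so for the second after the job is handed in, with the robot touching nothing.
It also fails if it takes over 91 s, if anything falls off the work surface, if the arm or the gripper's body presses on something with over 40 N, if the wrist force passes 120 N, or if a joint passes its speed limit or range.

## Working session

There is one attempt and no reset: what is moved stays moved. The work goes in short steps, Python scripts to look and compute and a shell command to move; the robot and the scene stay as the last step left them, time stands still between calls to the robot, and variables do not carry over. Pictures are saved under pics/ and viewed, at most 14 in all, crops included, and the job is handed in when it is done.

```bash
mkdir -p pics; ls; python3 - <<'E'
from station import env, optics
import cv2, numpy as np
for n in("scene","top"):
    cv2.imwrite(f"pics/{n}0.png",optics.grab_frame(n)); c=optics.calibration(n); print(n,{k:np.round(v,3).tolist() for k,v in c.items()})
s=env.sense(); print(s["t"],s["position"],np.round(s["eef_rot"],3).tolist(),s["grip_width"],env.pinch_z)
E
```

```text
pics
scene {'K': [[456.745, 0.0, 252.762], [0.0, 456.745, 194.506], [0.0, 0.0, 1.0]], 'R': [[0.556, -0.831, -0.025], [-0.386, -0.232, -0.893], [0.736, 0.506, -0.45]], 't': [-354.069, 218.077, 908.683]}
top {'K': [[406.034, 0.0, 251.061], [0.0, 406.034, 185.339], [0.0, 0.0, 1.0]], 'R': [[-0.019, -1.0, -0.02], [-0.992, 0.021, -0.128], [0.129, 0.017, -0.992]], 't': [-49.467, 539.767, 1128.791]}
0.1 [202.10458265 537.55080264 230.20134929] [[-0.936, 0.352, -0.001], [0.352, 0.936, -0.002], [0.0, -0.002, -1.0]] 85.16825060012869 18.700000000000003
```

View pics/scene0.png

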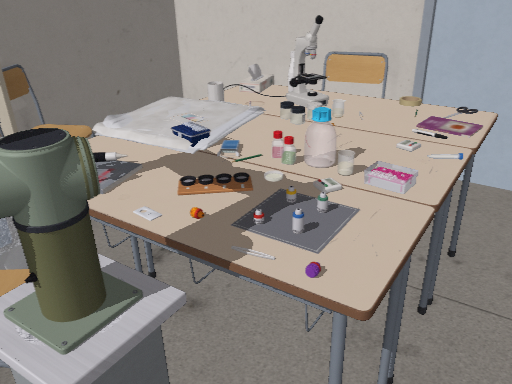

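View pics/top0.png

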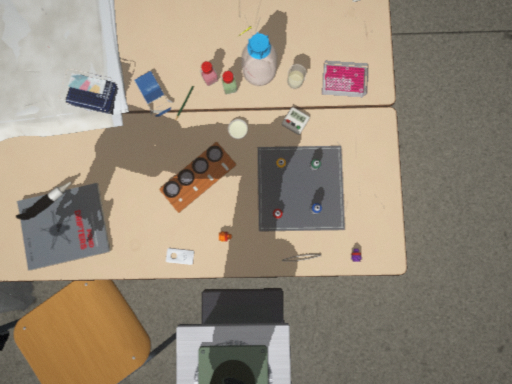

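Scene view: four objectives on the mat: red (259,215), yellow (291,195), green (322,203), blue (298,220). An orange object at (197,212) and a purple one at (314,269) are off the mat. Top view: yellow (281,163), green (316,164), red (278,213), blue (317,208), and the stand at about (198,177). I'll confirm these in one crop.

```bash
python3 - <<'E'
import cv2, numpy as np
t=cv2.imread("pics/top0.png"); s=cv2.imread("pics/scene0.png")
a=cv2.resize(t[105:265,150:370],None,fx=3.6,fy=3.6,interpolation=cv2.INTER_CUBIC)
cv2.imwrite("pics/ctop.png",a)
b=cv2.resize(s[160:285,165:365],None,fx=4,fy=4,interpolation=cv2.INTER_CUBIC)
cv2.imwrite("pics/cscene.png",b)
E
```

```text
(no output)
```

View pics/ctop.png

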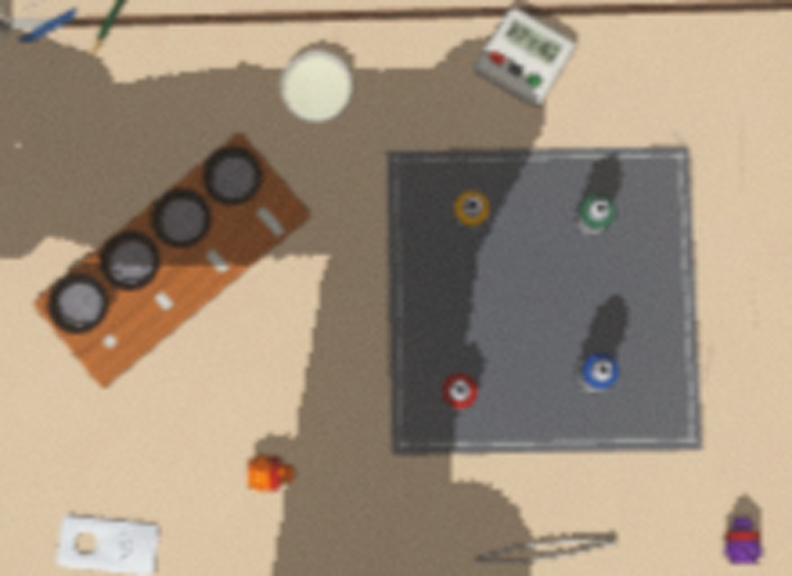

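View pics/cscene.png

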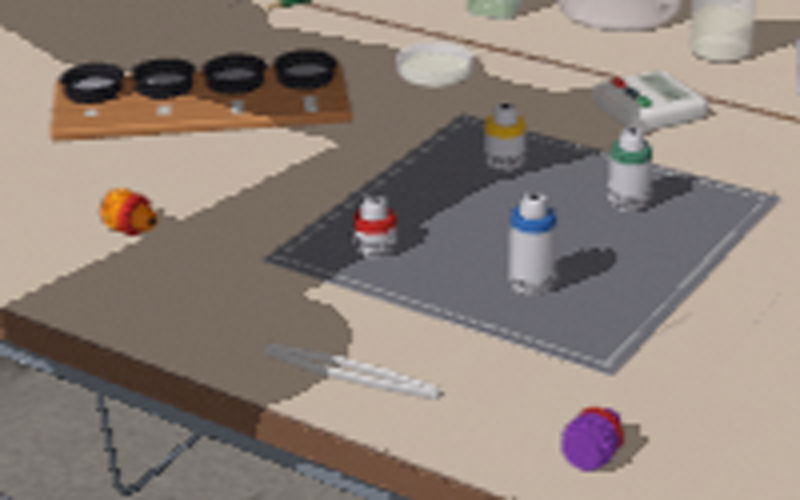

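```bash
cat > h.py <<'E'
import cv2, numpy as np
from station import env, optics
def ray(n,uv):
    c=optics.calibration(n); R=np.array(c["R"]); o=-R.T@np.array(c["t"])
    d=R.T@np.linalg.inv(c["K"])@np.array([*uv,1.]); return o,d/np.linalg.norm(d)
def plane(n,uv,z):
    o,d=ray(n,uv); return (o+d*(z-o[2])/d[2])
def tri(a,b):
    (o1,d1),(o2,d2)=ray("top",a),ray("scene",b)
    s=np.linalg.lstsq(np.c_[d1,-d2],o2-o1,rcond=None)[0]
    p,q=o1+d1*s[0],o2+d2*s[1]; return (p+q)/2,np.linalg.norm(p-q)
def blobs(m,lo=8):
    n,_,st,ce=cv2.connectedComponentsWithStats(m.astype(np.uint8)); return [(st[i],ce[i]) for i in range(1,n) if st[i,4]>=lo]
HUE={"red":((0,6),(172,180)),"yellow":((15,30),),"green":((60,90),),"blue":((100,118),)}
ROI={"top":{"red":(278,213),"yellow":(281,163),"green":(316,164),"blue":(317,208)},
 "scene":{"red":(259,215),"yellow":(291,192),"green":(322,199),"blue":(298,214)}}
def ring(img,n,k,r=12):
    h=cv2.cvtColor(img,cv2.COLOR_BGR2HSV).astype(int); m=np.zeros(img.shape[:2],bool)
    for a,b in HUE[k]: m|=(h[...,0]>=a)&(h[...,0]<=b)&(h[...,1]>100)&(h[...,2]>50)
    w=np.zeros_like(m); u,v=ROI[n][k]; w[v-r:v+r,u-r:u+r]=1
    ys,xs=np.nonzero(m&w); return np.array([(xs.min()+xs.max())/2,(ys.min()+ys.max())/2]),(xs.min(),xs.max(),ys.min(),ys.max()),len(xs)
E
python3 - <<'E'
from h import *
np.set_printoptions(precision=1,suppress=True)
t=cv2.imread("pics/top0.png"); s=cv2.imread("pics/scene0.png")
for k,L in dict(red=36,yellow=45,green=54,blue=63).items():
    a,ba,na=ring(t,"top",k); b,bb,nb=ring(s,"scene",k)
    p,e=tri(a,b); print(k,a,ba,na,b,bb,nb,"tri",p,e,"planes",plane("top",a,L+2-12),plane("scene",b,L+2-14.5))
for n,im,(y0,y1,x0,x1),th in(("top",t,(140,215,155,240),60),("scene",s,(165,197,175,255),60)):
    g=im.max(2); m=np.zeros(g.shape,bool); m[y0:y1,x0:x1]=g[y0:y1,x0:x1]<th
    for st,ce in blobs(m,15): 
        c=np.array([st[0]+(st[2]-1)/2,st[1]+(st[3]-1)/2]); print(n,st,ce,plane(n,c,23))
E
```

```text
red [277.5 213.5] (np.int64(273), np.int64(282), np.int64(209), np.int64(218)) 49 [258. 215.] (np.int64(253), np.int64(263), np.int64(212), np.int64(218)) 42 tri [ 457.9 -135.1   22.7] 2.1749783397767666 planes [ 457.1 -134.1   26. ] [ 457.5 -136.7   23.5]
yellow [280.5 162.5] (np.int64(276), np.int64(285), np.int64(158), np.int64(167)) 57 [291.  191.5] (np.int64(286), np.int64(296), np.int64(189), np.int64(194)) 41 tri [ 604.8 -147.8   30.4] 3.1088457944008785 planes [ 603.1 -146.2   35. ] [ 602.3 -151.    32.5]Traceback (most recent call last):
  File "<stdin>", line 5, in <module>
  File "h.py", line 21, in ring
    ys,xs=np.nonzero(m&w); return np.array([(xs.min()+xs.max())/2,(ys.min()+ys.max())/2]),(xs.min(),xs.max(),ys.min(),ys.max()),len(xs)
                                             ~~~~~~^^
    return umr_minimum(a, axis, None, out, keepdims, initial, where)
ValueError: zero-size array to reduction operation minimum which has no identity
```

```bash
sed -i 's/\[...,1\]>100)/[...,1]>(90 if k!="green" else 60))/; s/(60,90)/(55,95)/' h.py
python3 - <<'E'
from h import *
np.set_printoptions(precision=1,suppress=True)
t=cv2.imread("pics/top0.png"); s=cv2.imread("pics/scene0.png")
print(cv2.cvtColor(t,cv2.COLOR_BGR2HSV)[160:170,316].tolist())
for k,L in dict(red=36,yellow=45,green=54,blue=63).items():
  try:
    a,ba,na=ring(t,"top",k); b,bb,nb=ring(s,"scene",k)
    p,e=tri(a,b); print(k,a,np.array(ba),na,b,np.array(bb),nb,"tri",p,e,"planes",plane("top",a,L+2-12),plane("scene",b,L+2-14.5))
  except ValueError as x: print(k,x)
C={}
for n,im,(y0,y1,x0,x1),th in(("top",t,(140,215,155,240),75),("scene",s,(165,197,175,255),60)):
    g=im.max(2)
    m=np.zeros(g.shape,bool); m[y0:y1,x0:x1]=g[y0:y1,x0:x1]<th
    for st,ce in blobs(m,15): 
        c=np.array([st[0]+(st[2]-1)/2,st[1]+(st[3]-1)/2]); print(n,st,ce,plane(n,c,23))
g=t.max(2); c=cv2.HoughCircles(cv2.resize(g[140:215,155:240],None,fx=4,fy=4,interpolation=cv2.INTER_CUBIC),cv2.HOUGH_GRADIENT,1,50,param1=100,param2=15,minRadius=33,maxRadius=45)
print([ (q[:2]/4-.375+[155,140],q[2]/4, plane("top",q[:2]/4-.375+[155,140],23)) for q in c[0][:6]])
E
```

```text
[[75, 15, 99], [140, 5, 151], [10, 8, 95], [150, 2, 124], [120, 1, 184], [90, 9, 166], [73, 54, 133], [73, 86, 113], [75, 41, 125], [113, 8, 126]]
red [277.5 213.5] [273 282 209 218] 54 [258. 215.] [253 263 212 218] 44 tri [ 457.9 -135.1   22.7] 2.1749783397767666 planes [ 457.1 -134.1   26. ] [ 457.5 -136.7   23.5]
yellow [280.5 162.5] [276 285 158 167] 62 [291.  191.5] [286 296 189 194] 43 tri [ 604.8 -147.8   30.4] 3.1088457944008785 planes [ 603.1 -146.2   35. ] [ 602.3 -151.    32.5]
green [315.5 163. ] [311 320 159 167] 26 [322.5 197.5] [318 327 195 200] 34 tri [ 599.  -246.8   40.5] 2.1881485866120114 planes [ 597.7 -245.3   44. ] [ 598.1 -248.4   41.5]
blue [316.5 207.5] [312 321 203 212] 46 [298.  214.5] [293 303 212 217] 43 tri [ 470.9 -243.4   49.4] 2.227425612125627 planes [ 470.  -241.9   53. ] [ 470.  -245.1   50.5]
top [192 145  31  29 286] [206.8 158.9] [620.5  67.3  23. ]
top [178 169  16  16 116] [185.  175.6] [570.1 130.3  23. ]
top [164 181  16  16  81] [170.2 187.9] [535.8 170.9  23. ]
scene [234 173  15  10 107] [240.9 177. ] [624.4  33.8  23. ]
scene [198 175  16  10 110] [205.5 179.1] [558.  117.2  23. ]
scene [216 174  16  10 108] [223.3 178. ] [591.5  75.   23. ]
scene [180 176  16  10  98] [187.8 180.4] [524.7 159.3  23. ]
[(array([170.8, 188.8]), np.float32(8.6), array([535.1, 173.1,  23. ])), (array([185.8, 176.8]), np.float32(8.5), array([569.4, 129.5,  23. ])), (array([214.2, 153.5]), np.float32(8.525), array([636.4,  46. ,  23. ]))]
```

```bash
python3 - <<'E'
from h import *
t=cv2.imread("pics/top0.png"); s=cv2.imread("pics/scene0.png")
def proj(n,P):
    c=optics.calibration(n); q=(np.array(c["R"])@np.array(P).T).T+c["t"]; q=q@np.array(c["K"]).T; return q[:,:2]/q[:,2:]
a=np.linspace(0,2*np.pi,60)
out=[]
for n,im,(x0,y0,w,h) in(("top",t,(155,138,90,78)),("scene",s,(172,165,90,40))):
    f=8; I=cv2.resize(im[y0:y0+h,x0:x0+w],None,fx=f,fy=f,interpolation=cv2.INTER_CUBIC)
    I=np.clip(I.astype(float)*1.3,0,255).astype(np.uint8)
    if n=="top": I=cv2.resize(I,None,fx=.9,fy=.9); f=7.2
    for i in range(4):
        c=np.array([536,172.5])+(np.array([636.5,45.5])-[536,172.5])*i/3
        P=np.c_[c[0]+25.5*np.cos(a),c[1]+25.5*np.sin(a),0*a+23]
        q=((proj(n,P)-[x0,y0]+.5)*f).astype(int); cv2.polylines(I,[q],True,(0,255,255),1)
    cv2.imwrite(f"pics/ov_{n}.png",I)
E
```

```text
(no output)
```

View pics/ov_top.png

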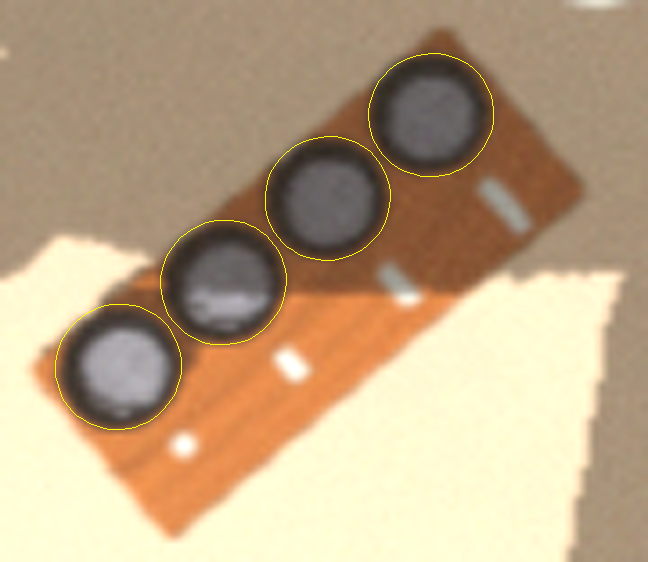

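View pics/ov_scene.png

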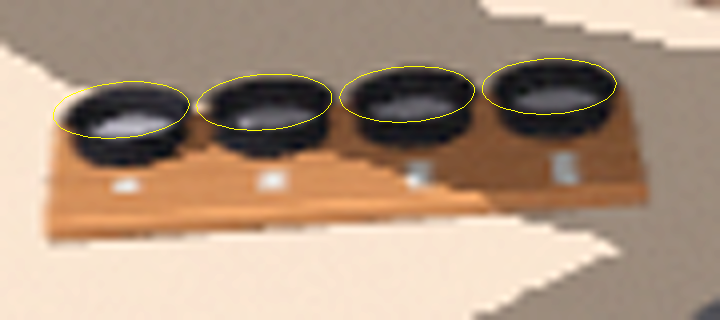

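Top view: the drawn rims sit on all four cups. Scene view: they lie about 0.8 px left of the cups, which matches the ~3 mm offset seen for the objectives, so I split the difference.

Seat_1 is the lower-left cup in the top view (171,189), beside the 8 mm bar, and seat_4 is at (214,153). The orange and purple decoys lie off the mat.

I'll turn the tool so the fingers close across the row of cups.

```bash
cat > d.py <<'E'
import sys,numpy as np
from station import env
T={"red":(457.3,-135.4),"yellow":(602.7,-148.6),"green":(598,-246.8),"blue":(470,-243.5),"s1":(536.3,171.3),"s2":(569.8,129),"s3":(603.3,86.7),"s4":(636.8,44.3)}
s=env.sense(); R=np.array(s["eef_rot"]); p=np.array(s["position"])
print("t",round(s["t"],2),"p",np.round(p,1),"y-axis deg",round(np.degrees(np.arctan2(R[1,1],R[0,1])),2),"w",round(float(s["grip_width"]),1),"gf",s["grip_force"],"F",np.round(s["force"],1),"q6",round(s["q"][5],2))
for a in sys.argv[1:]:
    k,z=a.split(":"); d=np.array([*T[k],float(z)])-p; print(a,"tool shift /100:",np.round(R.T@d/100,3))
E
python3 -m jog '[[[0,0,0],0.905],[[0,0,0],0.905],[[0,0,0],0.905],[[0,0,0],0.905],[[0,0,0],0]]' 1 40; python3 d.py red:120
```

```text
t: 0.6
position: [202.2, 537.8, 230.6]
eef_rot: [[-0.62, 0.785, -0.001], [0.785, 0.62, -0.001], [-0.0, -0.001, -1.0]]
force: [0.7, -0.0, -0.3]
grip_width: 85.5
grip_force: 0.0
t 0.6 p [202.2 537.8 230.6] y-axis deg 38.29 w 85.5 gf 0.0 F [ 0.7 -0.  -0.3] q6 0.39
red:120 tool shift /100: [-6.864 -2.168  1.112]
```

```bash

python3 -m jog '[[[-0.343,-0.108,0.0],0],[[-0.343,-0.108,0.0],0],[[-0.343,-0.108,0.0],0],[[-0.343,-0.108,0.0],0],[[-0.343,-0.108,0.0],0]]' >/dev/null
python3 -m jog '[[[-0.343,-0.108,0.0],0],[[-0.343,-0.108,0.0],0],[[-0.343,-0.108,0.0],0],[[-0.343,-0.108,0.0],0],[[-0.343,-0.108,0.0],0]]' >/dev/null
python3 -m jog '[[[-0.343,-0.108,0.0],0],[[-0.343,-0.108,0.0],0],[[-0.343,-0.108,0.0],0],[[-0.343,-0.108,0.0],0],[[-0.343,-0.108,0.0],0]]' >/dev/null
python3 -m jog '[[[-0.343,-0.108,0.1],0],[[-0.343,-0.108,0.2],0],[[-0.343,-0.108,0.2],0],[[-0.343,-0.108,0.2],0],[[-0.343,-0.108,0.2],0]]' >/dev/null
python3 -m jog '[[[0,0,0],0],[[0,0,0],0]]'; python3 d.py red:120
```

```text
t: 2.8
position: [457.1, -134.3, 140.4]
eef_rot: [[-0.62, 0.785, -0.002], [0.785, 0.62, 0.002], [0.003, -0.001, -1.0]]
force: [-0.8, -0.5, -0.6]
grip_width: 85.6
grip_force: 0.0
t 2.8 p [ 457.1 -134.3  140.4] y-axis deg 38.29 w 85.6 gf 0.0 F [-0.8 -0.5 -0.6] q6 -1.14
red:120 tool shift /100: [-0.01  -0.005  0.204]
```

```bash

python3 -m jog '[[[-0.01,-0.005,0.2],0],[[0,0,0.3],0],[[0,0,0.3],0],[[0,0,0],0],[[0,0,0],0]]'; python3 - <<'E'
from h import *
s=optics.grab_frame("scene");t=optics.grab_frame("top")
a=cv2.resize(s[150:250,205:325],None,fx=5,fy=5,interpolation=cv2.INTER_CUBIC);b=cv2.resize(t[170:250,230:330],None,fx=2,fy=2)
a[:160,:200]=b; cv2.imwrite("pics/g1.png",a)
E
python3 d.py red:13
```

```text
t: 3.3
position: [458.0, -134.4, 62.0]
eef_rot: [[-0.621, 0.784, -0.0], [0.784, 0.621, 0.0], [0.0, 0.0, -1.0]]
force: [0.5, -0.4, 0.4]
grip_width: 85.7
grip_force: 0.0
t 3.4 p [ 459.6 -135.5   63.4] y-axis deg 38.35 w 85.2 gf 0.0 F [ 0.6 -0.3  0.1] q6 -1.14
red:13 tool shift /100: [ 0.017 -0.018  0.504]
```

View pics/g1.png

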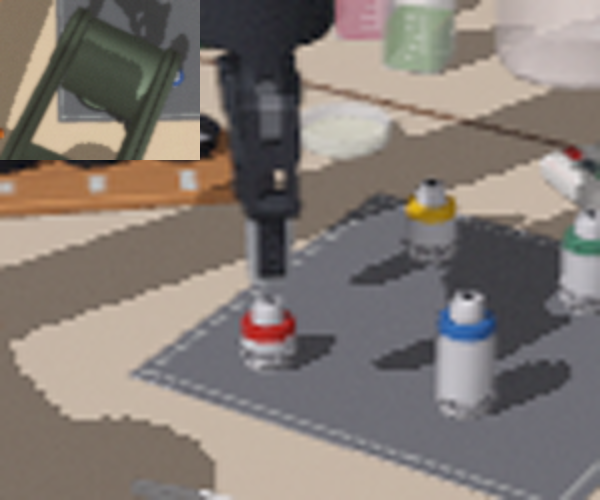

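Scene crop: the fingers are in line with the red objective sideways (both near crop x 268), and it stands upright. I'll descend and grip.

```bash

python3 -m jog '[[[0,0,0.2],0],[[0,0,0.2],0],[[0,0,0.09],0],[[0,0,0],0],[[0,0,0],0]]'
python3 -m jog '[[[0,0,0],0],[[0,0,0],0],[[0,0,0],0],[[0,0,0],0],[[0,0,0],0]]' -0.2 40 |grep grip
python3 -m jog '[[[0,0,0],0],[[0,0,0],0],[[0,0,0],0],[[0,0,0],0],[[0,0,0],0]]' -1 40; python3 d.py s1:130
```

```text
t: 3.9
position: [459.0, -135.7, 13.4]
eef_rot: [[-0.62, 0.785, 0.002], [0.785, 0.62, -0.001], [-0.002, 0.001, -1.0]]
force: [0.7, 0.1, -0.9]
grip_width: 85.4
grip_force: 0.0
grip_width: 34.2
grip_force: 0.5
t: 4.9
position: [458.6, -135.3, 12.8]
eef_rot: [[-0.619, 0.785, 0.001], [0.785, 0.619, -0.0], [-0.001, 0.001, -1.0]]
force: [0.8, 1.9, 6.2]
grip_width: 26.1
grip_force: 39.2
t 4.9 p [ 458.6 -135.3   12.8] y-axis deg 38.27 w 26.1 gf 39.22567829489708 F [0.8 1.9 6.2] q6 -1.14
s1:130 tool shift /100: [ 1.925  2.51  -1.172]
```

```bash

python3 -m jog '[[[0,0,-0.1],0],[[0,0,-0.3],0],[[0,0,-0.4],0],[[0,0,-0.35],0],[[0,0,0],0]]'; python3 - <<'E'
from h import *
s=optics.grab_frame("scene")
a=cv2.resize(s[130:250,205:325],None,fx=4,fy=4,interpolation=cv2.INTER_CUBIC); cv2.imwrite("pics/g2.png",a)
E
python3 d.py s1:130
```

```text
t: 5.4
position: [461.7, -137.3, 132.8]
eef_rot: [[-0.62, 0.785, 0.01], [0.785, 0.62, -0.005], [-0.01, 0.004, -1.0]]
force: [-0.1, -1.2, 0.3]
grip_width: 25.9
grip_force: 39.5
t 5.45 p [ 459.8 -136.4  130.1] y-axis deg 38.28 w 25.8 gf 39.51553300023079 F [ 0.4  0.6 -0.9] q6 -1.14
s1:130 tool shift /100: [ 1.942  2.506 -0.004]
```

View pics/g2.png

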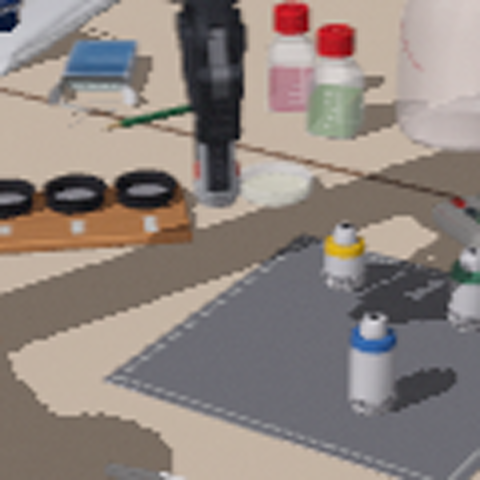

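Red is held and lifted, lens up. Moving it over seat_1.

```bash

python3 -m jog '[[[0.1,0.13,0],0],[[0.2,0.26,0],0],[[0.22,0.28,0],0],[[0.22,0.28,0],0],[[0.22,0.28,0],0]]' >/dev/null
python3 -m jog '[[[0.22,0.28,0],0],[[0.22,0.28,0],0],[[0.22,0.28,0],0],[[0.22,0.29,0],0],[[0.1,0.146,0],0]]' >/dev/null
python3 -m jog '[[[0,0,0.3],0],[[0,0,0.3],0],[[0,0,0.1],0],[[0,0,0],0],[[0,0,0],0]]'; python3 - <<'E'
from h import *
s=optics.grab_frame("scene");t=optics.grab_frame("top")
a=cv2.resize(s[130:210,165:285],None,fx=5,fy=5,interpolation=cv2.INTER_CUBIC);cv2.imwrite("pics/g3.png",a)
E
python3 d.py s1:24
```

```text
t: 6.95
position: [534.9, 171.8, 57.6]
eef_rot: [[-0.619, 0.785, 0.0], [0.785, 0.619, -0.0], [-0.0, -0.0, -1.0]]
force: [-0.2, 0.3, 0.0]
grip_width: 26.1
grip_force: 39.6
t 7.05 p [536.1 172.1  58.9] y-axis deg 38.25 w 25.6 gf 39.6205236017704 F [-0.2  0.2  0.4] q6 -0.51
s1:24 tool shift /100: [-0.007 -0.005  0.349]
```

View pics/g3.png

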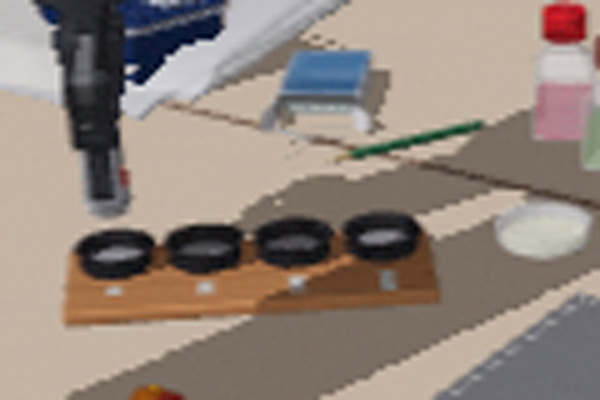

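Scene crop: red hangs upright over seat_1, about 1–2 mm to the left of the cup centre. I'll shift slightly along the row and lower it, slowly at the end.

```bash
sed -i 's/"s1".*}/"s1":(537.2,170.1),"s2":(570.7,127.8),"s3":(604.2,85.5),"s4":(637.7,43.1)}/' d.py
python3 -m jog '[[[-0.02,-0.005,0],0],[[0,0,0.12],0],[[0,0,0.12],0],[[0,0,0.06],0],[[0,0,0],0]]' | grep -E 'pos|force'
python3 -m jog '[[[0,0,0.02],0],[[0,0,0.01],0],[[0,0,0.0],0],[[0,0,0],0],[[0,0,0],0]]'; python3 d.py s1:24
```

```text
position: [533.8, 170.1, 25.3]
force: [-1.0, 0.3, -0.8]
grip_force: 39.6
t: 8.05
position: [535.7, 170.4, 24.6]
eef_rot: [[-0.619, 0.785, 0.001], [0.785, 0.619, 0.0], [-0.0, 0.0, -1.0]]
force: [-0.7, 0.4, -1.4]
grip_width: 25.7
grip_force: 39.6
t 8.05 p [535.7 170.4  24.6] y-axis deg 38.28 w 25.7 gf 39.64162766933441 F [-0.7  0.4 -1.4] q6 -0.51
s1:24 tool shift /100: [-0.012  0.01   0.006]
```

```bash

python3 -m jog '[[[-0.005,0.005,0.006],0],[[0,0,0.005],0],[[0,0,0.0],0],[[0,0,0],0]]' | grep -E 'pos|force'
python3 -m jog '[[[0,0,0.008],0],[[0,0,0.0],0],[[0,0,0],0]]'| grep -E 'pos|force'
```

```text
position: [536.4, 170.4, 23.8]
force: [-2.3, -0.1, 6.2]
grip_force: 40.1
position: [536.4, 170.4, 23.8]
force: [-4.3, -0.9, 10.2]
grip_force: 40.7
```

Contact with the cup floor. Releasing.

```bash

python3 -m jog '[[[0,0,-0.008],0],[[0,0,0],0],[[0,0,0],0],[[0,0,0],0]]' 0.2 | grep -E 'pos|force|width'
python3 -m jog '[[[0,0,-0.1],0],[[0,0,-0.2],0],[[0,0,-0.3],0],[[0,0,-0.3],0],[[0,0,-0.1],0]]' 1 | grep -E 'pos|force'
python3 - <<'E'
from h import *
s=optics.grab_frame("scene");t=optics.grab_frame("top")
a=cv2.resize(s[130:210,165:285],None,fx=5,fy=5,interpolation=cv2.INTER_CUBIC);cv2.imwrite("pics/g4.png",a)
E
python3 d.py yellow:120
```

```text
position: [536.0, 170.3, 22.8]
force: [0.0, -0.4, 0.5]
grip_width: 51.1
grip_force: 0.0
position: [538.9, 170.8, 127.5]
force: [0.6, 0.3, -0.0]
grip_force: 0.0
t 9.75 p [537.9 170.6 125.5] y-axis deg 38.28 w 85.4 gf 0.0 F [-0.4 -0.7 -0.9] q6 -0.51
yellow:120 tool shift /100: [-2.907 -1.469  0.056]
```

View pics/g4.png

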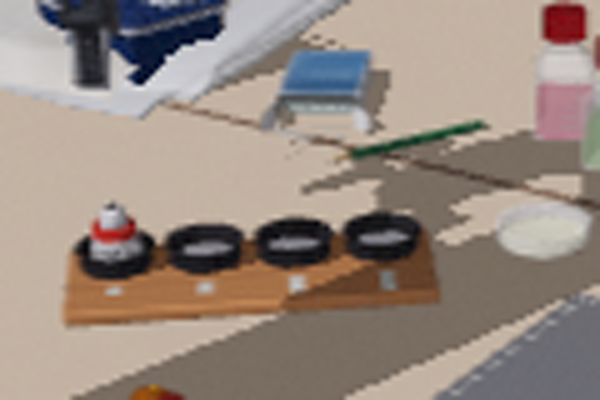

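Red is seated upright in seat_1 (crop 113,230). Now yellow.

```bash
sed -i 's/"s2".*}/"s2":(571.5,126.8),"s3":(605,84.5),"s4":(638.5,42.1)}/' d.py
python3 -m jog '[[[-0.15,-0.07,0],0],[[-0.3,-0.15,0],0],[[-0.35,-0.18,0],0],[[-0.35,-0.18,0],0],[[-0.35,-0.18,0],0]]' >/dev/null
python3 -m jog '[[[-0.35,-0.18,0],0],[[-0.35,-0.18,0],0],[[-0.35,-0.18,0],0],[[-0.25,-0.12,0],0],[[-0.1,-0.05,0],0]]' >/dev/null
python3 -m jog '[[[0,0,0.2],0],[[0,0,0.2],0],[[0,0,0],0],[[0,0,0],0],[[0,0,0],0]]'|grep pos; python3 d.py yellow:14
```

```text
position: [600.8, -148.2, 83.8]
t 11.25 p [ 600.8 -148.2   83.8] y-axis deg 38.31 w 85.6 gf 0.0 F [-0.4  0.5  0.1] q6 -1.05
yellow:14 tool shift /100: [-0.014  0.012  0.698]
```

```bash

python3 -m jog '[[[-0.022,0.005,0.1],0],[[0,0,0.2],0],[[0,0,0.25],0],[[0,0,0.15],0],[[0,0,0],0]]'|grep -E 'pos|force'
python3 -m jog '[[[0,0,0],0],[[0,0,0],0],[[0,0,0],0],[[0,0,0],0],[[0,0,0],0]]' -0.2 40 |grep -E 'pos|grip'
python3 -m jog '[[[0,0,0],0],[[0,0,0],0],[[0,0,0],0],[[0,0,0],0],[[0,0,0],0]]' -1 40;
python3 -m jog '[[[0,0,-0.1],0],[[0,0,-0.3],0],[[0,0,-0.4],0],[[0,0,-0.35],0],[[0,0,0],0]]'|grep -E 'pos|force|width'; python3 d.py s2:130
```

```text
position: [599.9, -148.9, 10.4]
force: [-0.2, 0.8, -0.8]
grip_force: 0.0
position: [603.2, -150.0, 14.2]
grip_width: 33.9
grip_force: 0.7
t: 12.75
position: [603.3, -150.1, 14.4]
eef_rot: [[-0.619, 0.785, 0.002], [0.785, 0.619, -0.001], [-0.002, 0.001, -1.0]]
force: [1.3, 1.0, 5.8]
grip_width: 26.5
grip_force: 39.6
position: [605.7, -151.5, 134.7]
force: [0.8, -0.1, -0.2]
grip_width: 26.2
grip_force: 39.5
t 13.25 p [ 605.7 -151.5  134.7] y-axis deg 38.28 w 26.2 gf 39.50278166681528 F [ 0.8 -0.1 -0.2] q6 -1.05
s2:130 tool shift /100: [2.397 1.456 0.03 ]
```

```bash

python3 -m jog '[[[0.13,0.08,0],0],[[0.25,0.15,0],0],[[0.3,0.19,0],0],[[0.3,0.19,0],0],[[0.3,0.19,0],0]]' >/dev/null
python3 -m jog '[[[0.3,0.19,0],0],[[0.3,0.19,0],0],[[0.3,0.19,0],0],[[0.13,0.07,0],0],[[0.06,0.027,0],0]]' >/dev/null
python3 -m jog '[[[0,0,0.3],0],[[0,0,0.3],0],[[0,0,0.1],0],[[0,0,0],0],[[0,0,0],0]]'|grep -E 'pos|force|width'
python3 -m jog '[[[0,0,0],0],[[0,0,0],0]]'|grep -E 'pos|force|width'; python3 d.py s2:25.4
```

```text
position: [571.1, 126.5, 58.7]
force: [0.7, 1.1, -1.2]
grip_width: 26.3
grip_force: 39.6
position: [571.9, 127.0, 59.9]
force: [1.0, 1.1, -1.2]
grip_width: 26.3
grip_force: 39.6
t 14.95 p [571.9 127.   59.9] y-axis deg 38.26 w 26.3 gf 39.57555212080479 F [ 1.   1.1 -1.2] q6 -0.6
s2:25.4 tool shift /100: [ 0.002 -0.005  0.345]
```

```bash

python3 -m jog '[[[0,0,0.1],0],[[0,0,0.12],0],[[0,0,0.08],0],[[0,0,0.02],0],[[0,0,0],0]]' | grep -E 'pos|force'
python3 -m jog '[[[0,0,0.01],0],[[0,0,0.01],0],[[0,0,0.008],0],[[0,0,0],0],[[0,0,0],0]]'| grep -E 'pos|force'
```

```text
position: [569.8, 127.1, 25.4]
force: [0.1, 0.0, -0.9]
grip_force: 39.7
position: [570.0, 127.1, 25.3]
force: [-6.0, -1.2, 14.2]
grip_force: 41.1
```

Contact at TCP height 25.3, as predicted. Releasing and heading to green.

```bash

python3 -m jog '[[[0,0,-0.01],0],[[0,0,0],0],[[0,0,0],0],[[0,0,0],0]]' 0.2 | grep -E 'pos|force|width'
python3 -m jog '[[[0,0,-0.1],0],[[0,0,-0.2],0],[[0,0,-0.3],0],[[0,0,-0.3],0],[[0,0,-0.1],0]]' 1 | grep -E 'pos|force'
python3 -m jog '[[[0,0,0],0],[[0,0,0],0]]'|grep pos; python3 d.py green:120
```

```text
position: [570.4, 127.1, 23.9]
force: [-0.2, -0.6, 0.7]
grip_width: 51.4
grip_force: 0.0
position: [573.3, 127.4, 128.8]
force: [0.4, 0.3, 0.3]
grip_force: 0.0
position: [569.7, 127.0, 123.4]
t 17.05 p [569.7 127.  123.4] y-axis deg 38.27 w 85.7 gf 0.0 F [0.4 0.3 0.4] q6 -0.6
green:120 tool shift /100: [-3.11  -2.093  0.034]
```

```bash

python3 -m jog '[[[-0.15,-0.1,0],0],[[-0.3,-0.2,0],0],[[-0.34,-0.23,0],0],[[-0.34,-0.23,0],0],[[-0.34,-0.23,0],0]]' >/dev/null
python3 -m jog '[[[-0.34,-0.23,0],0],[[-0.34,-0.23,0],0],[[-0.34,-0.23,0],0],[[-0.34,-0.23,0],0],[[-0.2,-0.13,0],0]]' >/dev/null
python3 -m jog '[[[-0.09,-0.05,0],0],[[0,0,0.2],0],[[0,0,0.1],0],[[0,0,0],0],[[0,0,0],0]]'|grep pos
python3 -m jog '[[[0,0,0],0],[[0,0,0],0]]'|grep pos; python3 d.py green:20
```

```text
position: [599.2, -245.9, 93.4]
position: [600.4, -247.1, 95.4]
t 18.75 p [ 600.4 -247.1   95.4] y-axis deg 38.32 w 85.6 gf 0.0 F [0.5 0.4 0.8] q6 -1.19
green:20 tool shift /100: [ 0.019 -0.017  0.754]
```

```bash

python3 -m jog '[[[0.005,-0.015,0.1],0],[[0,0,0.2],0],[[0,0,0.25],0],[[0,0,0.2],0],[[0,0,0],0]]'|grep -E 'pos|force'
python3 -m jog '[[[0,0,0],0],[[0,0,0],0],[[0,0,0],0],[[0,0,0],0],[[0,0,0],0]]' -0.2 40 |grep -E 'pos|grip'
python3 -m jog '[[[0,0,0],0],[[0,0,0],0],[[0,0,0],0],[[0,0,0],0],[[0,0,0],0]]' -1 40;
python3 d.py s3:140
python3 -m jog '[[[0,0,-0.1],0],[[0,0,-0.3],0],[[0,0,-0.4],0],[[0,0,-0.4],0],[[0,0,0],0]]'|grep -E 'pos|force|width'
```

```text
position: [595.0, -246.1, 15.2]
force: [-0.8, 0.1, -0.5]
grip_force: 0.0
position: [598.7, -248.1, 20.3]
grip_width: 34.3
grip_force: 0.0
t: 20.25
position: [599.0, -248.0, 20.4]
eef_rot: [[-0.619, 0.785, 0.002], [0.785, 0.619, -0.001], [-0.002, 0.001, -1.0]]
force: [0.3, 0.9, 5.3]
grip_width: 26.6
grip_force: 39.8
t 20.25 p [ 599.  -248.    20.4] y-axis deg 38.28 w 26.6 gf 39.80005156248808 F [0.3 0.9 5.3] q6 -1.19
s3:140 tool shift /100: [ 2.572  2.108 -1.198]
position: [602.0, -250.4, 146.9]
force: [0.2, -0.6, 0.1]
grip_width: 26.8
grip_force: 39.6
```

```bash

python3 -m jog '[[[0.12,0.1,0],0],[[0.25,0.2,0],0],[[0.29,0.24,0],0],[[0.29,0.24,0],0],[[0.29,0.24,0],0]]' >/dev/null
python3 -m jog '[[[0.29,0.24,0],0],[[0.29,0.24,0],0],[[0.29,0.24,0],0],[[0.29,0.24,0],0],[[0.172,0.128,0],0]]' >/dev/null
python3 -m jog '[[[0,0,0.3],0],[[0,0,0.3],0],[[0,0,0.1],0],[[0,0,0],0],[[0,0,0],0]]'|grep -E 'pos|force|width'
python3 -m jog '[[[0,0,0],0],[[0,0,0],0]]'|grep -E 'pos|force|width'; python3 d.py s3:31.4
```

```text
position: [604.1, 84.7, 69.2]
force: [1.3, -0.3, -1.6]
grip_width: 26.4
grip_force: 39.6
position: [605.7, 84.5, 71.1]
force: [0.0, 0.5, -1.4]
grip_width: 26.4
grip_force: 39.6
t 22.45 p [605.7  84.5  71.1] y-axis deg 38.25 w 26.4 gf 39.625929929316044 F [ 0.   0.5 -1.4] q6 -0.67
s3:31.4 tool shift /100: [ 0.005 -0.006  0.397]
```

```bash

python3 -m jog '[[[0,0,0.12],0],[[0,0,0.14],0],[[0,0,0.09],0],[[0,0,0.02],0],[[0,0,0],0]]' | grep -E 'pos|force'
python3 -m jog '[[[0,0,0.01],0],[[0,0,0.01],0],[[0,0,0.008],0],[[0,0,0],0],[[0,0,0],0]]'| grep -E 'pos|force'
```

```text
position: [603.6, 84.8, 31.4]
force: [-1.0, 1.1, -0.4]
grip_force: 40.5
position: [603.8, 84.7, 31.3]
force: [-6.6, 1.0, 13.5]
grip_force: 41.9
```

```bash

python3 -m jog '[[[0,0,-0.01],0],[[0,0,0],0],[[0,0,0],0],[[0,0,0],0]]' 0.2 | grep -E 'pos|force|width'
python3 -m jog '[[[0,0,-0.1],0],[[0,0,-0.2],0],[[0,0,-0.3],0],[[0,0,-0.3],0],[[0,0,-0.1],0]]' 1 | grep -E 'pos|force'
python3 -m jog '[[[0,0,0],0],[[0,0,0],0]]'|grep pos
python3 - <<'E'
from h import *
s=optics.grab_frame("scene")
a=cv2.resize(s[120:240,165:345],None,fx=4,fy=4,interpolation=cv2.INTER_CUBIC);cv2.imwrite("pics/g5.png",a)
E
python3 d.py blue:130
```

```text
position: [604.2, 84.6, 30.1]
force: [-0.7, 0.3, 0.1]
grip_width: 51.1
grip_force: 0.0
position: [607.2, 84.7, 135.2]
force: [1.3, 0.3, 0.6]
grip_force: 0.0
position: [603.6, 84.6, 129.6]
t 24.6 p [603.   84.6 128.7] y-axis deg 38.27 w 85.3 gf 0.0 F [-0.3 -0.2  0.3] q6 -0.67
blue:130 tool shift /100: [-1.753 -3.077 -0.008]
```

View pics/g5.png

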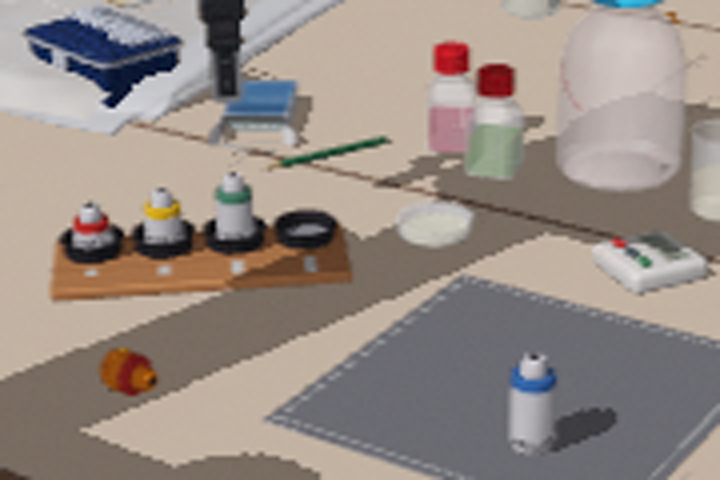

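Red, yellow and green stand upright in seats 1–3 (crop x 90, 162, 234). Seat_4 is free, and blue is at crop (532,400). Blue next.

```bash

python3 -m jog '[[[-0.08,-0.15,0],0],[[-0.16,-0.28,0],0],[[-0.2,-0.35,0],0],[[-0.2,-0.35,0],0],[[-0.2,-0.35,0],0]]' >/dev/null
python3 -m jog '[[[-0.2,-0.35,0],0],[[-0.2,-0.35,0],0],[[-0.2,-0.35,0],0],[[-0.2,-0.35,0],0],[[-0.11,-0.19,0],0]]' >/dev/null
python3 -m jog '[[[-0.01,-0.01,0],0],[[0,0,0.15],0],[[0,0,0],0],[[0,0,0],0],[[0,0,0],0]]'|grep pos
python3 -m jog '[[[0,0,0],0],[[0,0,0],0]]'|grep pos; python3 d.py blue:26
```

```text
position: [471.7, -243.8, 115.7]
position: [472.0, -244.2, 116.1]
t 26.3 p [ 472.  -244.2  116.1] y-axis deg 38.31 w 85.6 gf 0.0 F [-0.6 -0.1 -0.2] q6 -1.31
blue:26 tool shift /100: [ 0.019 -0.012  0.901]
```

```bash

python3 -m jog '[[[0.005,-0.01,0.15],0],[[0,0,0.25],0],[[0,0,0.25],0],[[0,0,0.25],0],[[0,0,0],0]]'|grep -E 'pos|force'
python3 -m jog '[[[0,0,0],0],[[0,0,0],0],[[0,0,0],0],[[0,0,0],0],[[0,0,0],0]]' -0.2 40 |grep -E 'pos|grip'
python3 -m jog '[[[0,0,0],0],[[0,0,0],0],[[0,0,0],0],[[0,0,0],0],[[0,0,0],0]]' -1 40;
python3 d.py s4:150
python3 -m jog '[[[0,0,-0.1],0],[[0,0,-0.3],0],[[0,0,-0.4],0],[[0,0,-0.4],0],[[0,0,0],0]]'|grep -E 'pos|force|width'
```

```text
position: [467.8, -242.4, 22.4]
force: [-0.4, 0.2, -0.4]
grip_force: 0.0
position: [471.5, -245.0, 26.7]
grip_width: 34.2
grip_force: 0.6
t: 27.8
position: [471.5, -245.1, 26.6]
eef_rot: [[-0.619, 0.785, 0.002], [0.785, 0.619, -0.001], [-0.002, 0.001, -1.0]]
force: [1.7, 1.3, 6.4]
grip_width: 27.3
grip_force: 38.8
t 27.8 p [ 471.5 -245.1   26.6] y-axis deg 38.27 w 27.3 gf 38.7506228685379 F [1.7 1.3 6.4] q6 -1.31
s4:150 tool shift /100: [ 1.218  3.091 -1.234]
position: [473.8, -247.3, 151.9]
force: [1.1, 0.2, -0.6]
grip_width: 27.2
grip_force: 39.1
```

```bash

python3 -m jog '[[[0.06,0.15,0],0],[[0.11,0.28,0],0],[[0.14,0.35,0],0],[[0.14,0.35,0],0],[[0.14,0.35,0],0]]' >/dev/null
python3 -m jog '[[[0.14,0.35,0],0],[[0.14,0.35,0],0],[[0.14,0.35,0],0],[[0.14,0.35,0],0],[[0.068,0.211,0],0]]' >/dev/null
python3 -m jog '[[[0,0,0.3],0],[[0,0,0.3],0],[[0,0,0.1],0],[[0,0,0],0],[[0,0,0],0]]'|grep -E 'pos|force|width'
python3 -m jog '[[[0,0,0],0],[[0,0,0],0]]'|grep -E 'pos|force|width'; python3 d.py s4:37.6
```

```text
position: [637.8, 42.2, 75.9]
force: [1.0, -0.7, -1.0]
grip_width: 26.7
grip_force: 39.1
position: [639.1, 42.2, 77.6]
force: [0.1, -0.1, -1.3]
grip_width: 26.9
grip_force: 39.1
t 30.0 p [639.1  42.2  77.6] y-axis deg 38.25 w 26.9 gf 39.10066455602646 F [ 0.1 -0.1 -1.3] q6 -0.74
s4:37.6 tool shift /100: [ 0.004 -0.007  0.4  ]
```

```bash

python3 -m jog '[[[0,0,0.12],0],[[0,0,0.14],0],[[0,0,0.09],0],[[0,0,0.02],0],[[0,0,0],0]]' | grep -E 'pos|force'
python3 -m jog '[[[0,0,0.01],0],[[0,0,0.01],0],[[0,0,0.008],0],[[0,0,0],0],[[0,0,0],0]]'| grep -E 'pos|force'
```

```text
position: [637.2, 42.6, 37.7]
force: [0.7, 0.4, -2.4]
grip_force: 39.0
position: [638.0, 42.4, 37.0]
force: [-3.0, 0.6, 3.8]
grip_force: 38.7
```

```bash

python3 -m jog '[[[0,0,0.005],0],[[0,0,0],0],[[0,0,0],0]]'| grep -E 'pos|force'
python3 -m jog '[[[0,0,-0.005],0],[[0,0,0],0],[[0,0,0],0],[[0,0,0],0]]' 0.2 | grep -E 'pos|force|width'
python3 -m jog '[[[0,0,-0.1],0],[[0,0,-0.2],0],[[0,0,-0.3],0],[[0,0,-0.3],0],[[0,0,-0.3],0]]' 1 | grep -E 'pos|force'
python3 -m jog '[[[0,0,-0.2],0],[[0,0,0],0],[[0,0,0],0]]'|grep -E 'pos|force'
python3 - <<'E'
from h import *
s=optics.grab_frame("scene")
a=cv2.resize(s[120:240,165:345],None,fx=4,fy=4,interpolation=cv2.INTER_CUBIC);cv2.imwrite("pics/g6.png",a)
E
```

```text
position: [638.1, 42.4, 37.0]
force: [-2.9, 0.4, 6.9]
grip_force: 38.7
position: [637.6, 42.5, 35.5]
force: [-0.7, -0.1, 0.1]
grip_width: 51.4
grip_force: 0.0
position: [637.7, 42.6, 157.6]
force: [0.1, 0.8, 0.5]
grip_force: 0.0
position: [637.8, 42.6, 176.1]
force: [-0.8, -0.1, -0.2]
grip_force: 0.0
```

View pics/g6.png

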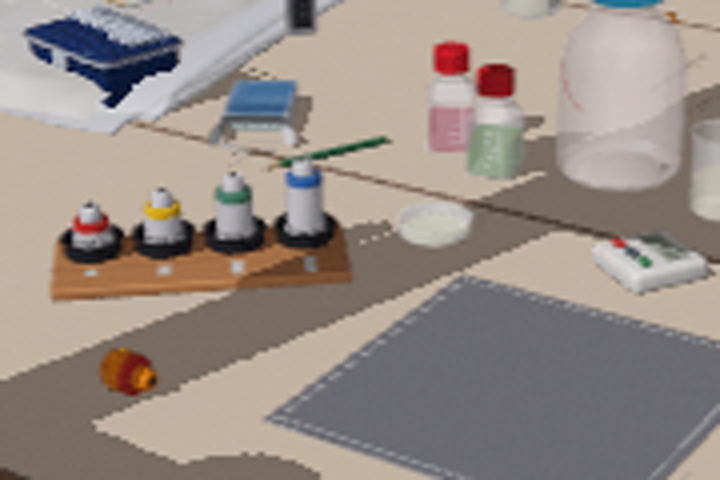

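All four stand upright in order (crop x 90, 162, 234, 304), the dish and timer are unmoved, and the gripper is clear.

```bash
python3 -c "
from station import env
print(env.sign_off())"
```

```text
the job is handed in; nothing more can be done
None
```

The four objectives stand upright, lens up, in seats 1–4 in order of length (red, yellow, green, blue), the dish and timer were left where they were, and the job was handed in at about 33 s on the robot's clock.

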